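Brush spring check with a push gauge

TASK

Lift the push gauge out of the tool rack and, holding it upright, press its foot gently and squarely on the end of the carbon brush on the mounting-ear side of the brush holder clamped in the vise, until only about 5 mm of that brush still stands out of its guide. Finish while holding it there steadily so the spring force can be read: do not let go or lift off. Leave the other brush, the tools and the parts on the bench as they are.

Things in the scene. Friction and masses are not known exactly. Their poses are not given: they have to be found in the camera images.
- gauge_grip (a point): Push gauge: the slim flanged aluminium tool in the rack, 160 mm long, 0.12 kg, z up. This point is on its axis, mid-way up the round grip barrel (20 mm diameter, 66 mm long, fine dark bands); a 15 mm cap ends 42 mm above it. A 28 mm flange, 5 mm thick, has its underside on the rack's top, 38 mm below this point. The free foot is 118 mm below. Draw it 85 mm straight up to clear the rack.
- gauge_foot (a point): Centre of the underside of the gauge's flat round foot (10 mm diameter) at the lower end of the plunger. The plunger slides up into the gauge by at most 12 mm against a spring: it begins to yield at 0.5 N and then takes 1 N per mm (12.5 N fully in).
- gauge: The push gauge as a whole; origin on its axis at the underside of the flange, 38 mm below gauge_grip and 80 mm above the foot; z up along the tool.
- rack: Grey sheet-metal tool rack, fixed, 60 mm (x) by 190 mm (y), top 100 mm high; origin at bench level under its centre. Three 20 mm holes through the top, on its y axis at -60, 0 and 60 mm; the gauge, the screwdriver and the nut driver hang in them in any order. The screwdriver's handle stands 74 mm, the nut driver's 58 mm above the rack's top.
- vise: Low iron drill-press vise, fixed; origin at bench level under the brush holder's middle, x along the screw away from the T-handle, y along the jaws (80 mm wide, 50 mm high). In the jaws a black holder (24 mm in x, 48 in y) with two carbon brushes pointing up, at y = +11 and -11 mm. A round mounting ear with a bolt hole sticks out at its +y end, a brass blade terminal at -y.
- brush_ear (a joint): How far the brush on the mounting-ear side is pushed down into its guide, m: 0 free (14 mm stands out), 0.014 flush and bottomed. Its spring takes 2 N to start it moving and 0.25 N more for each mm (5.5 N when flush); it springs back when let go.
- brush_ear_end (a point): Centre of the flat upper end of the ear-side brush (8 mm in the vise's x, 11 mm in its y), the spot to press on; it moves with the brush. 85 mm above the bench when free.
- ear_mouth (a point): Centre of the mouth of the ear-side brush's guide, fixed, 71 mm above the bench. The brush stands out 14 mm above it when free; 5 mm is wanted.
- brush_blade (a joint): How far the other brush, on the blade-terminal side, is pushed in, m: same brush and spring; it must stay out.
- screwdriver: Flat screwdriver with a dark wooden handle 29 mm thick, hanging in the rack; origin at its shoulder on the rack's top. Leave it.
- nut_driver: Nut driver with a black handle 33 mm thick, hanging in the rack; origin at its shoulder on the rack's top. Leave it.
- spare_holder: A second black brush holder lying loose on the bench, 24 mm high, about 60 by 65 mm. Leave it.
- pulley: Zinc-finished steel pulley, 62 mm diameter, 36 mm high, on the bench. Leave it.
- housing: Cast-aluminium alternator end housing, open side up, about 175 mm over its three ears, 46 mm high. Leave it.
- rotor: Rotor with copper commutator, 72 mm diameter, 200 mm long along its y, lying in two V-blocks, top 88 mm above the bench; origin on its axis. Leave it.
- bearing: Ball bearing, 47 mm diameter, 14 mm high, flat on the bench. Leave it.
- spanner: Steel spanner 170 mm long, flat on the bench. Leave it.
Mind the look-alikes: they are no part of the job. Leave any pink or yellow look-alike of the gauge alone.

How it is judged:
On the way:
1. the gauge is drawn up out of the rack, its foot above the rack's top (height (world z) of gauge_foot above 0.1 m and contact force between gauge and rack below 0.1 N), for 0.1 s.
At the end, for the whole second after the job is handed in: The gauge is gripped in the fingers, still and upright within 7 degrees, its foot within 5 mm of the centre of the ear-side brush's end and pressing with 2.5 to 8 N, that brush pushed in 6 to 12 mm (2 to 8 mm standing out), the other brush not pushed in by 2 mm or more (value of joint brush_ear between 0.006 and 0.012 m and value of joint brush_blade below 0.002 m and horizontal distance between gauge_foot and brush_ear_end below 0.005 m and contact force between gauge and vise between 2.5 and 8 N and angle between gauge's own z axis and vertical below 0.12 rad and contact force between the fingers and gauge above 1 N and linear speed of gauge below 0.02 m/s); the arm keeps its last pose, push and grip.
It fails at once if the gauge is rammed against the brush, holder or vise (over 15 N) (contact force between gauge and vise above 15 N).
It fails at once if the other brush is pushed in (over 3 mm) (value of joint brush_blade above 0.003 m).
It fails at once if a tool or part that is to be left alone is shifted by over 20 mm (distance of any of screwdriver, nut_driver, spare_holder, pulley, housing, rotor, bearing, spanner from where it was at the start of the episode above 0.02 m).
It also fails if it takes over 40 s, if anything falls off the work surface, if the arm or the gripper's body presses on something with over 40 N, if the wrist force passes 120 N, or if a joint passes its speed limit or range.

ROBOT

A 6-joint arm with a two-finger parallel gripper is mounted at the origin on the work surface. World frame = base frame: x ahead of the robot, y to its left, z up, the work surface at z = 0. Lengths are in m, angles in rad, forces in N, time in s.
With the tool pointing down it reaches from about 0.3 to 0.75 m from the base axis. Payload 8.5 kg.
Tool frame: the origin (TCP) lies midway between the tips of the shut fingers; the grasp point (between the pads) lies 19 mm behind it (env.hold_point_z is the distance from the TCP to the grasp point, in m); z points along the fingers, x is the direction in which the jaws open and shut, and the axes are right-handed (so a half turn about z gives the same grasp; the last joint's range is limited). The gripper opens to 85 mm and grips with 20 to 120 N. Pads are 22 mm wide; open, the fingers measure 114 mm over their backs; the gripper's body (76 mm by 85 mm) begins 54 mm behind the grasp point. The pads swing forward as they close: fully open they stand 13 mm farther back than shut.
Start: joints at [-1.345, 0.381, 1.297, -0, 1.464, -0.215], TCP at [0.235, -0.497, 0.206] pointing down, gripper open.
Joint ranges: [-3.11, 3.11], [-0.89, 2.33], [0.22, 2.48], [-1.42, 4.56], [0.17, 2.85], [-2.88, 2.88]. Speed limits (rad/s): [2.39, 2.39, 3.14, 3.14, 3.14, 3.14].

INTERFACE

Orientations are given as [roll, pitch, yaw] about the fixed x, y, z axes, in that order (R = Rz(yaw) Ry(pitch) Rx(roll)).
In Python, from bench import monitor, snapshot, ticket, models, env gives the robot as it stands.
- The arm moves only by the shell command python3 -m crank 'ROWS'. ROWS is JSON, one flat list of numbers, 7 for each row, row after row: the opening, from 0 (shut) to 1 (fully open), then the shift along the tool's x, y, z in units of 30 mm (1.0 is 30 mm), then the turn, a rotation vector about the tool's x, y, z in units of 6 degrees (1.0 is 6 degrees). A call has 1 to 10 rows; each row is the pose to reach, as a shift and turn from the pose commanded when the call began, along the tool's axes at that moment; what a row does not reach only later rows make up. A row lasts 1/10 s, in which the tool goes at most 50 mm and 8.59 degrees, less where a joint would pass 70% of its speed; a pose out of reach is approached as far as the arm can. A call with a gripper value outside its range is refused whole. The fingers move at their own pace and stop on an object; the grip force is fixed at half the most. Time passes only in rows, so rows that repeat a pose let the fingers close. It gives the time, the measured TCP pose, the force and the opening at its end, in the units of the state.
- monitor.get_obs(): the state, without advancing time (a new reading comes with each control period).
- snapshot(name): name is "scene" or "top"; returns a dict with "pixels" (420x560x3 uint8, red, green, blue), "z_map" (420x560 float32, m along the optical axis (not along the pixel's ray), 0 where there is no reading), "fx", "fy", "cx", "cy" (pixels), "D" ([k1, k2, p1, p2, k3] as OpenCV has them; the pictures are not rectified), "rvec" (rotation vector, rad) and "tvec" (3), from world to camera coordinates, as OpenCV has them. Camera axes: x right, y down, z forward; pixel columns grow to the right and rows downward; lengths in m; the calibration is good to about 2 mm. A picture is of the moment at which its call begins.
- ticket.job_done(): hands the job in, once; it reports no verdict.
Trained networks look in the newest picture that a camera, given by its name, has taken for a name from the list of things; names that differ only in an ending like _2 or _b are one class to them, and where a whole thing is asked for, a point or a joint stands for the part that bears it (a point fixed in the world has none). Each returns a list of dicts, best first, with "score" (0 to 1); they miss things now and then, are a little off and sometimes report something else, mostly with a low value. They report only what shows in the picture. A call takes as long as a camera call. They do not tell look-alikes from the thing itself.
- models.spot_in(target, camera): "bbox" ([left, top, right, bottom] in pixels, round what is visible of it).
- models.regions_of(target, camera): "pixels" (420x560 bool, what is visible of it) and "bbox" ([left, top, right, bottom] in pixels, round what is visible of it).
- models.pinpoint(target, camera): "position" ([row, column] in pixels: a listed point, or the origin of a listed thing).
The state is a dict: "t": time; "qpos": joint angles; "joint_velocities": joint speeds; "effort": joint torques, N m; "position": TCP position; "eef_rot": TCP orientation; "ft_force": force on the tool from outside, world axes, zero at the start; "torque": the same for the moment, N m; "width": finger opening in m.
Only numpy, scipy, OpenCV 4.12 (cv2) and the standard library are available. Lean on these libraries where they do the work, as an engineer would, in place of code of your own. Each camera call takes 0.05 s, during which the arm holds its last target.

## Working session

There is one attempt and no reset: what is moved stays moved. The work goes in short steps, Python scripts to look and compute and a shell command to move; the robot and the scene stay as the last step left them, time stands still between calls to the robot, and variables do not carry over. Pictures are saved under pics/ and viewed, and the job is handed in when it is done.

```bash
ls; mkdir -p pics; cat > h.py <<'E'
import numpy as np,cv2
from bench import monitor,snapshot,models,env,ticket
def K(s): return np.array([[s['fx'],0,s['cx']],[0,s['fy'],s['cy']],[0,0,1]])
def ray(s,u,v):
    p=cv2.undistortPoints(np.array([[[u,v]]],float),K(s),np.array(s['D'],float))[0,0]
    R=cv2.Rodrigues(np.array(s['rvec'],float))[0];t=np.array(s['tvec'],float).ravel()
    return -R.T@t, R.T@np.array([p[0],p[1],1.]),R
def atz(s,u,v,z):
    c,d,_=ray(s,u,v); return c+d*(z-c[2])/d[2]
def atd(s,u,v):
    c,d,_=ray(s,u,v); return c+d*s['z_map'][int(round(v)),int(round(u))]
def proj(s,P):
    return cv2.projectPoints(np.array(P,float).reshape(-1,3),np.array(s['rvec'],float),np.array(s['tvec'],float),K(s),np.array(s['D'],float))[0][:,0]
def save(n,im): cv2.imwrite('pics/'+n,im[:,:,::-1])
def crop(n,im,l,t,r,b,k): save(n,cv2.resize(im[t:b,l:r],None,fx=k,fy=k,interpolation=cv2.INTER_CUBIC))
E
python3 - <<'E'
from h import *
for c in ['scene','top']:
    s=snapshot(c); save(c+'0.png',s['pixels'])
    print(c,s['fx'],ray(s,280,210)[:2])
    for n in ['gauge_grip','gauge_foot','gauge','rack','vise','brush_ear_end','ear_mouth','screwdriver','nut_driver']:
        print(n,[(np.round(d['position'],1),round(d['score'],2)) for d in models.pinpoint(n,c)[:4]])
print(monitor.get_obs())
E
```

```text
pics
scene 468.74299198153847 (array([1.51148478, 0.47217106, 0.80948095]), array([-0.7364041 , -0.40381208, -0.54281246]))
gauge_grip [(array([258.3, 392.9]), 0.87), (array([213.4, 403.5]), 0.75), (array([223.6, 387.2]), 0.73)]
gauge_foot [(array([291.9, 384.7]), 0.56), (array([259.2, 383.6]), 0.5)]
gauge [(array([269.5, 386.2]), 0.73), (array([201.1, 251.3]), 0.69), (array([225.9, 400.8]), 0.67), (array([181.9, 227.1]), 0.63)]
rack []
vise [(array([222.1, 250. ]), 0.58)]
brush_ear_end [(array([196.8, 249. ]), 0.54)]
ear_mouth [(array([201.9, 252.7]), 0.65)]
screwdriver [(array([230.3, 363.4]), 0.61), (array([197.3, 249.8]), 0.23)]
nut_driver [(array([241.6, 412.1]), 0.74)]
top 409.6741112572738 (array([ 0.39140608, -0.03165782,  1.27174279]), array([ 0.13761147, -0.02060094, -0.99030001]))
gauge_grip [(array([223.3, 174.6]), 0.59), (array([261.3, 168.1]), 0.46)]
gauge_foot []
gauge [(array([190.4, 166.5]), 0.71), (array([227.7, 177.6]), 0.62)]
rack [(array([227.3, 185. ]), 0.68)]
vise [(array([229.7, 323.1]), 0.87)]
brush_ear_end []
ear_mouth [(array([226.1, 320.4]), 0.85)]
screwdriver [(array([220., 195.]), 0.6), (array([226.1, 171.8]), 0.3)]
nut_driver [(array([232.4, 155.2]), 0.66)]
{'t': 1.0, 'qpos': array([-1.34531769e+00,  3.80591073e-01,  1.29741648e+00,  2.14109098e-05,
        1.46359011e+00, -2.15249206e-01]), 'joint_velocities': array([-0.00074607,  0.00099434,  0.00022589, -0.00093334,  0.00033766,
        0.00032282]), 'effort': array([-1.98848879e-04, -4.48332417e+01, -2.31463712e+01, -2.39050296e-04,
        5.52630281e-04, -2.85678902e-05]), 'position': array([ 0.23465264, -0.49740778,  0.20582163]), 'eef_rot': array([-3.14157079e+00,  3.47850039e-07, -1.13007077e+00]), 'ft_force': array([ 0.44721178,  0.44214368, -0.62350262]), 'torque': array([-0.01224897, -0.00581121,  0.01029637]), 'width': 0.08515125398563551}
```

View pics/scene0.png

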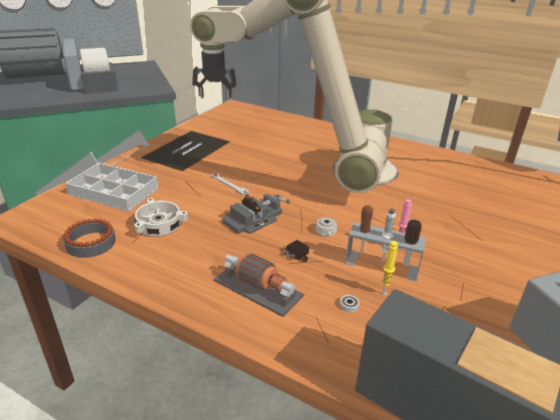

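View pics/top0.png

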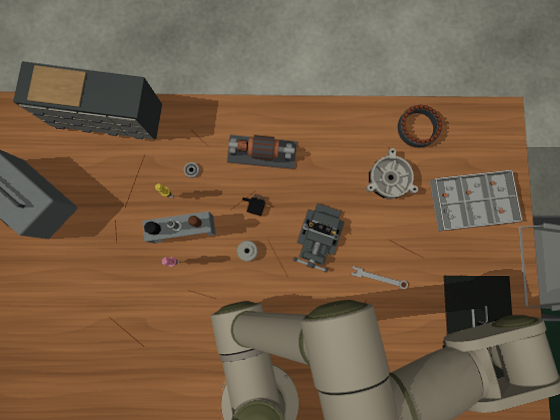

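The scene view shows three gauge-like tools. The pink one at scene (406,213) and the yellow one at (391,258) stand outside the rack. The bare aluminium one at scene (390,222), top (175,225), hangs in the rack's middle hole between the screwdriver (366,218) and the nut driver (412,232). The aluminium one fits the description, so I'll confirm it in enlarged crops.

```bash
python3 - <<'E'
from h import *
a=snapshot('scene');b=snapshot('top')
A=cv2.resize(a['pixels'][180:300,330:450],(400,400),interpolation=3)
A2=cv2.resize(a['pixels'][180:240,220:300],(400,300),interpolation=3)
B=cv2.resize(b['pixels'][170:270,140:240],(400,400),interpolation=3)
B2=cv2.resize(b['pixels'][195:275,285:365],(300,300),interpolation=3)
save('c1.png',np.hstack([A,B]))
save('c2.png',np.hstack([A2,B2]))
E
```

```text
(no output)
```

View pics/c1.png

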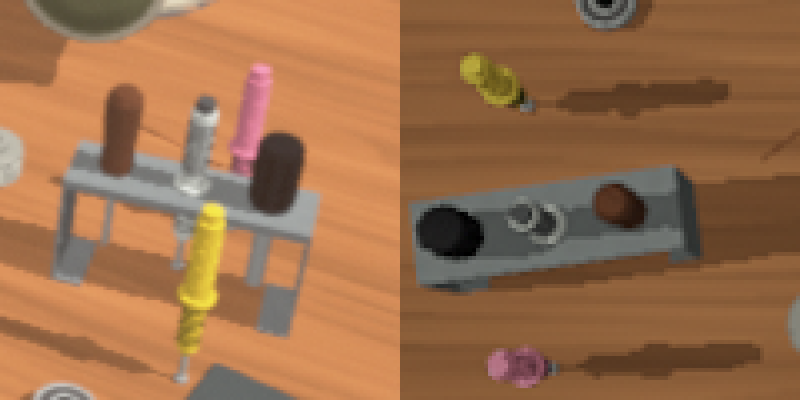

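View pics/c2.png

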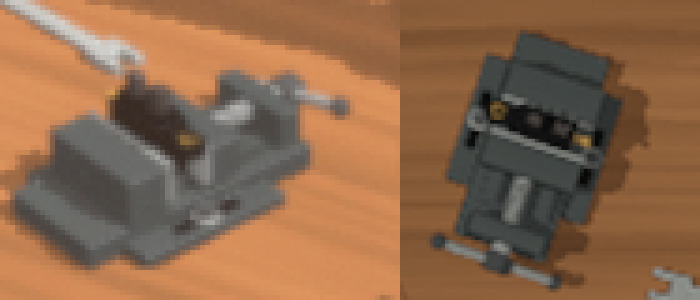

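The crops confirm it: the gauge is the bare aluminium tool in the middle hole of the rack, and pink and yellow stand separately on the bench. Now I'll zoom in on the holder.

```bash
python3 - <<'E'
from h import *
a=snapshot('scene');b=snapshot('top')
A=cv2.resize(a['pixels'][185:220,235:275],(400,350),interpolation=3)
B=cv2.resize(b['pixels'][213:248,300:340],(400,350),interpolation=3)
save('c3.png',np.hstack([A,B]))
for c,s in (('scene',a),('top',b)):
  for n in ['vise','brush_ear','brush_blade','brush_ear_end','ear_mouth','rotor']:
    print(c,n,[(np.round(d['position'],1),round(d['score'],2)) for d in models.pinpoint(n,c)[:3]],[(d['bbox'],round(d['score'],2)) for d in models.spot_in(n,c)[:3]])
np.set_printoptions(precision=4,suppress=True)
for v in (218,223,228,233): print([np.round(atd(b,u,v),3).tolist() for u in (306,312,318,324,330,336)])
# rack top edges
z=b['z_map'];ys,xs=np.mgrid[0:420,0:560]
c,_,R=ray(b,280,210)
pts=cv2.undistortPoints(np.stack([xs.ravel(),ys.ravel()],1).astype(float)[:,None],K(b),np.array(b['D']))[:,0]
P=(np.c_[pts,np.ones(len(pts))]*z.reshape(-1,1))@R+c
np.save('P.npy',P.reshape(420,560,3))
P=P.reshape(420,560,3)
w=P[200:250,135:225]; m=(abs(w[...,2]-.1)<.004)
r=cv2.minAreaRect(w[m][:,:2].astype(np.float32)*1000); print('rack',r,m.sum())
for lo,hi in((.125,.19),):
  m=(w[...,2]>lo)
  n,l=cv2.connectedComponents(m.astype(np.uint8))
  for i in range(1,n): 
    q=w[l==i]; print(len(q),q.min(0),q.max(0),q.mean(0))
E
```

```text
scene vise [(array([220.5, 251.1]), 0.73), (array([202.2, 251.7]), 0.16)] [([222.4, 196.4, 292.7, 234.6], 0.93), ([381.0, 211.9, 395.9, 262.5], 0.62), ([337.8, 296.7, 358.2, 314.7], 0.57)]Traceback (most recent call last):
  File "<stdin>", line 8, in <module>
ValueError: it knows: bearing, brush_ear_end, ear_mouth, gauge, gauge_foot, gauge_grip, housing, nut_driver, pulley, rack, rotor, screwdriver, spanner, spare_holder, vise
```

View pics/c3.png

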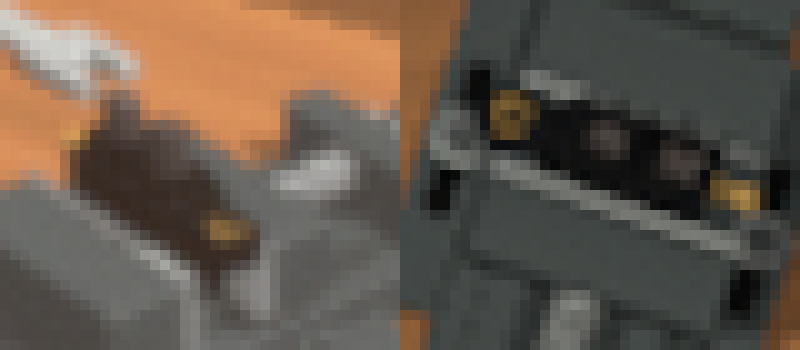

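```bash
python3 - <<'E'
from h import *
a=snapshot('scene');b=snapshot('top')
np.set_printoptions(precision=4,suppress=True)
for c,s in (('scene',a),('top',b)):
  for n in ['vise','brush_ear_end','ear_mouth']:
    print(c,n,[(np.round(d['position'],1),round(d['score'],2)) for d in models.pinpoint(n,c)[:3]])
for v in range(222,234): print(v,[(np.round(1000*atd(b,u,v)).astype(int)).tolist() for u in range(316,332,2)])
for s,uv in ((b,(320,226.5)),(b,(327.5,228.7)),(b,(310.7,223.7)),(b,(333,231.8)),(a,(249.5,199))): print(uv,atz(s,*uv,.085),atz(s,*uv,.071))
z=b['z_map'];ys,xs=np.mgrid[0:420,0:560]
c,_,R=ray(b,280,210)
pts=cv2.undistortPoints(np.stack([xs.ravel(),ys.ravel()],1).astype(float)[:,None],K(b),np.array(b['D']))[:,0]
P=(np.c_[pts,np.ones(len(pts))]*z.reshape(-1,1))@R+c
P=P.reshape(420,560,3); np.save('P.npy',P)
w=P[200:250,135:225]; m=(abs(w[...,2]-.1)<.004)
r=cv2.minAreaRect(w[m][:,:2].astype(np.float32)*1000); print('rack',r,m.sum())
m=(w[...,2]>.125)
n,l=cv2.connectedComponents(m.astype(np.uint8))
for i in range(1,n): 
    q=w[l==i]; print(len(q),q.min(0),q.max(0),q.mean(0))
for n in ['gauge','gauge_grip','rack','screwdriver','nut_driver']:
  for d in models.pinpoint(n,'top')[:3]:
    zz={'gauge':.1,'gauge_grip':.138,'rack':0}.get(n,.1); v,u=d['position']; print(n,d['score'],v,u,atz(b,u,v,zz))
E
```

```text
scene vise [(array([222.5, 249.5]), 0.81)]
scene brush_ear_end [(array([196.8, 247.2]), 0.49)]
scene ear_mouth [(array([202.7, 250.2]), 0.82)]
top vise [(array([228. , 321.1]), 0.65)]
top brush_ear_end [(array([226.9, 318. ]), 0.62), (array([230.6, 322.7]), 0.31)]
top ear_mouth [(array([229.2, 319.2]), 0.79)]
222 [[526, -165, 49], [526, -172, 45], [525, -177, 52], [526, -183, 49], [525, -189, 51], [526, -196, 47], [526, -202, 48], [526, -208, 45]]
223 [[522, -164, 57], [521, -170, 65], [522, -177, 50], [522, -183, 52], [523, -189, 50], [522, -195, 51], [523, -202, 46], [523, -208, 48]]
224 [[518, -163, 66], [518, -170, 64], [518, -175, 67], [520, -184, 43], [520, -190, 48], [520, -195, 48], [519, -201, 52], [520, -208, 47]]
225 [[515, -164, 60], [514, -169, 70], [515, -175, 68], [515, -181, 66], [515, -187, 67], [517, -196, 47], [517, -201, 48], [517, -208, 48]]
226 [[512, -164, 60], [511, -168, 75], [510, -173, 85], [511, -181, 70], [512, -188, 61], [512, -194, 62], [514, -202, 47], [513, -207, 50]]
227 [[509, -164, 62], [507, -167, 86], [507, -173, 82], [509, -181, 68], [509, -187,
[... 2853 characters left out ...]
4 -0.0317  1.2717] [ 0.3914 -0.0317  1.2717] [ 0.3914 -0.0317  1.2717]
1 [ 0.3914 -0.0317  1.2717] [ 0.3914 -0.0317  1.2717] [ 0.3914 -0.0317  1.2717]
1 [ 0.3914 -0.0317  1.2717] [ 0.3914 -0.0317  1.2717] [ 0.3914 -0.0317  1.2717]
1 [ 0.3914 -0.0317  1.2717] [ 0.3914 -0.0317  1.2717] [ 0.3914 -0.0317  1.2717]
gauge 0.7 191.6 169.0 [0.6063 0.2651 0.1   ]
gauge 0.49 260.2 170.0 [0.4094 0.2545 0.1   ]
gauge_grip 0.57 188.4 158.2 [0.6082 0.2858 0.138 ]
gauge_grip 0.5 222.3 176.1 [0.513  0.2325 0.138 ]
gauge_grip 0.46 262.4 171.6 [0.4029 0.2406 0.138 ]
rack 0.94 223.4 185.7 [0.5245 0.2349 0.    ]
screwdriver 0.66 222.8 199.4 [0.516  0.1749 0.1   ]
nut_driver 0.6 229.9 152.8 [0.495  0.3066 0.1   ]
```

```bash
cat >> h.py <<'E'
from scipy.spatial.transform import Rotation as Ro
def go(pos,yaw=None,rpy=None):
    o=monitor.get_obs(); R=Ro.from_euler('xyz',o['eef_rot'])
    d=R.inv().apply(np.array(pos)-o['position'])/.03
    T=Ro.from_euler('xyz',[np.pi,0,yaw]) if rpy is None else Ro.from_euler('xyz',rpy)
    w=np.degrees((R.inv()*T).as_rotvec())/6
    print('t',o['t'],'now',np.round(o['position'],4),np.round(o['eef_rot'],4),'F',np.round(o['ft_force'],2),'w',round(o['width'],4)); print('shift',np.round(d,3),'turn',np.round(w,3))
E
python3 - <<'E'
from h import *
go([.5058,.2414,.30],.15)
P=np.load('P.npy')
# vise orientation: jaws
w=P[200:260,290:350]
for lo,hi in ((.046,.054),(.06,.09)):
  m=(w[...,2]>lo)&(w[...,2]<hi); n,l,st,_=cv2.connectedComponentsWithStats(m.astype(np.uint8))
  for i in range(1,n):
    if st[i,4]>30: print(lo,st[i],cv2.minAreaRect(w[l==i][:,:2].astype(np.float32)*1000),w[l==i].mean(0))
E
```

```text
t 1.95 now [ 0.2346 -0.4974  0.2058] [ 3.1416  0.     -1.13  ] F [-0.22  0.3  -0.02] w 0.0853
shift [-18.417 -18.682  -3.139] turn [ -0.      0.    -12.223]
0.046 [ 22  12  27  18 230] ((531.6481323242188, -192.48597717285156), (77.8284683227539, 34.17708969116211), 72.0632553100586) [ 0.53126104 -0.19345889  0.0493763 ]
0.046 [ 16  29  27  18 225] ((478.2296142578125, -174.672607421875), (78.3370590209961, 30.227136611938477), 71.2167739868164) [ 0.47812758 -0.17511413  0.04941307]
0.06 [ 17  22  25  14 164] ((507.1327819824219, -173.02166748046875), (74.858642578125, 23.65290069580078), 70.49563598632812) [ 0.50566758 -0.17586322  0.06781337]
```

```bash
python3 -m crank '[1,0,0,-3,0,0,0, 1,0,0,-3.1,0,0,0, 1,-18.4,-18.7,-3.14,0,0,-12.2, 1,-18.4,-18.7,-3.14,0,0,-12.2, 1,-18.4,-18.7,-3.14,0,0,-12.2, 1,-18.4,-18.7,-3.14,0,0,-12.2, 1,-18.4,-18.7,-3.14,0,0,-12.2, 1,-18.4,-18.7,-3.14,0,0,-12.2, 1,-18.4,-18.7,-3.14,0,0,-12.2, 1,-18.4,-18.7,-3.14,0,0,-12.2]'; python3 -c "
from h import *
go([.5058,.2414,.30],.15)"
```

```text
t: 2.95
position: [0.373, -0.1201, 0.2997]
eef_rot: [3.141, -0.001, 0.076]
ft_force: [0.0, -1.1, -0.1]
width: 0.0855
t 2.95 now [ 0.373  -0.1201  0.2997] [ 3.1411e+00 -7.0000e-04  7.5700e-02] F [ 0.05 -1.07 -0.1 ] w 0.0855
shift [  5.325 -11.68   -0.012] turn [ 0.005 -0.007 -0.71 ]
```

```bash
python3 -m crank '[1,5.2,-11.2,0,0,0,-0.6, 1,5.2,-11.2,0,0,0,-0.6, 1,5.2,-11.2,0,0,0,-0.6, 1,5.2,-11.2,0,0,0,-0.6, 1,5.2,-11.2,0,0,0,-0.6, 1,5.2,-11.2,0,0,0,-0.6, 1,5.2,-11.2,0,0,0,-0.6, 1,5.2,-11.2,0,0,0,-0.6, 1,5.2,-11.2,0,0,0,-0.6, 1,5.2,-11.2,0,0,0,-0.6]'; python3 -c "
from h import *
go([.5058,.2414,.119],.15)
s=snapshot('scene'); crop('m1.png',s['pixels'],320,130,460,280,4)"
```

```text
t: 3.95
position: [0.5048, 0.2239, 0.2992]
eef_rot: [3.141, 0.001, 0.133]
ft_force: [-0.6, -0.3, -0.2]
width: 0.0857
t 3.95 now [0.5048 0.2239 0.2992] [3.1413e+00 5.0000e-04 1.3340e-01] F [-0.59 -0.28 -0.25] w 0.0857
shift [ 0.115 -0.577  6.007] turn [ 0.003  0.005 -0.159]
```

View pics/m1.png

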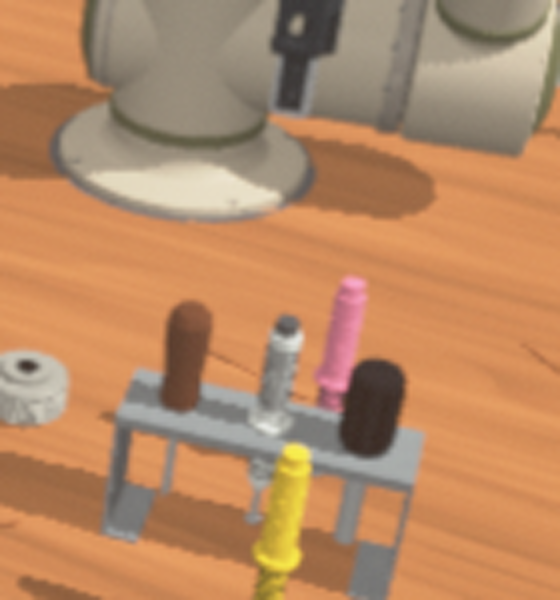

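The gripper hangs above the row with its fingers open; the gauge's cap is at scene (391,210) and its flange at (387,233). I'll check its axis from both ends.

```bash
python3 - <<'E'
from h import *
s=snapshot('scene')
print(atz(s,391.2,210.2,.18),atz(s,387,233,.103))
print(proj(s,[[.5058,.2414,.18],[.5058,.2414,.105]]))
go([.5058,.2414,.119],.15)
E
```

```text
[0.51276107 0.24074    0.18      ] [0.5028132  0.23824176 0.103     ]
[[392.34421021 208.9883717 ]
 [387.91158809 233.31910763]]
t 4.05 now [0.5047 0.2231 0.2997] [ 3.1414e+00 -2.0000e-04  1.3180e-01] F [ 1.   -0.6   0.13] w 0.0856
shift [ 0.114 -0.602  6.023] turn [ 0.002 -0.002 -0.174]
```

```bash
python3 -m crank '[1,0.11,-0.6,0,0,0,-0.17, 1,0.11,-0.6,0.6,0,0,-0.17, 1,0.11,-0.6,1.6,0,0,-0.17, 1,0.11,-0.6,2.6,0,0,-0.17, 1,0.11,-0.6,3.6,0,0,-0.17, 1,0.11,-0.6,4.6,0,0,-0.17, 1,0.11,-0.6,5.5,0,0,-0.17, 1,0.11,-0.6,6.02,0,0,-0.17, 1,0.11,-0.6,6.02,0,0,-0.17, 1,0.11,-0.6,6.02,0,0,-0.17]'; python3 -c "
from h import *
go([.5058,.2414,.119],.15)
s=snapshot('scene'); A=cv2.resize(s['pixels'][130:280,320:460],(560,600),interpolation=3);save('m2.png',A)"
```

```text
t: 5.05
position: [0.5062, 0.2417, 0.1198]
eef_rot: [-3.142, -0.001, 0.149]
ft_force: [0.7, -0.4, 0.3]
width: 0.0857
t 5.05 now [0.5062 0.2417 0.1198] [-3.1415e+00 -1.1000e-03  1.4950e-01] F [ 0.71 -0.44  0.26] w 0.0857
shift [-0.015  0.006  0.027] turn [-0.001 -0.01  -0.005]
```

View pics/m2.png

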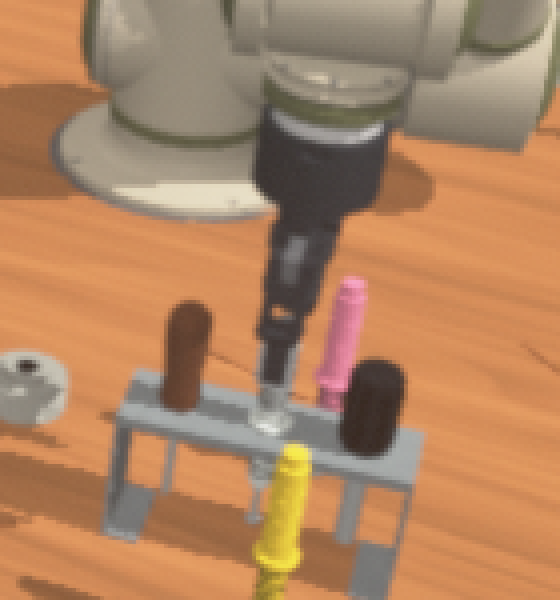

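The near finger covers the gauge barrel, with both neighbouring tools clear. Closing now.

```bash
python3 -m crank '[0.6,0,0,0,0,0,0, 0.4,0,0,0,0,0,0, 0,0,0,0,0,0,0, 0,0,0,0,0,0,0, 0,0,0,0,0,0,0, 0,0,0,0,0,0,0, 0,0,0,0,0,0,0, 0,0,0,0,0,0,0]'; python3 -c "
from h import *
go([.5058,.2414,.119],.15)"
```

```text
t: 5.9
position: [0.506, 0.2424, 0.1191]
eef_rot: [-3.142, -0.001, 0.151]
ft_force: [-0.2, 0.5, 3.3]
width: 0.0179
t 5.9 now [0.506  0.2424 0.1191] [-3.1415e+00 -6.0000e-04  1.5070e-01] F [-0.17  0.55  3.35] w 0.0179
shift [-0.011  0.032  0.002] turn [-0.001 -0.005  0.006]
```

```bash
python3 -m crank '[0,0,0,-0.2,0,0,0, 0,0,0,-0.6,0,0,0, 0,0,0,-1.2,0,0,0, 0,0,0,-2,0,0,0, 0,0,0,-3,0,0,0, 0,0,0,-4,0,0,0, 0,0,0,-5,0,0,0, 0,0,0,-5.8,0,0,0, 0,0,0,-5.8,0,0,0, 0,0,0,-5.8,0,0,0]'; python3 -c "
from h import *
go([.5058,.2414,.293],.15)
s=snapshot('scene'); A=cv2.resize(s['pixels'][130:280,320:460],(560,600),interpolation=3);save('m3.png',A)
b=snapshot('top'); crop('m3t.png',b['pixels'],100,150,240,290,4)"
```

```text
t: 6.9
position: [0.5055, 0.2423, 0.2927]
eef_rot: [3.142, 0.0, 0.151]
ft_force: [-0.3, -0.1, -2.0]
width: 0.0185
t 6.9 now [0.5055 0.2423 0.2927] [3.1416e+00 2.0000e-04 1.5070e-01] F [-0.28 -0.07 -1.98] w 0.0185
shift [ 0.004  0.031 -0.011] turn [0.    0.002 0.007]
```

View pics/m3.png

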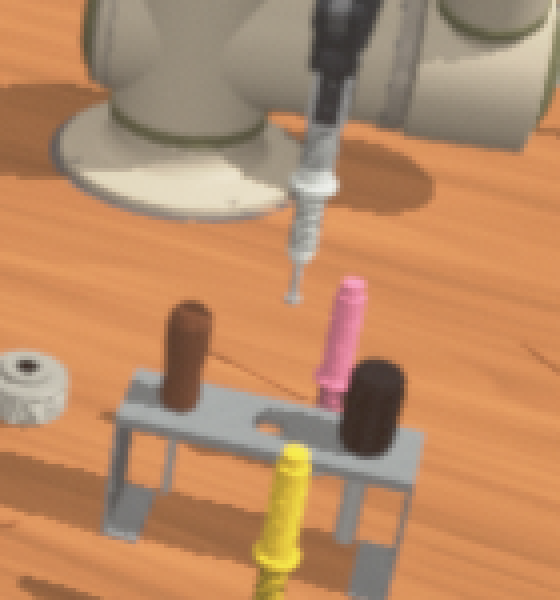

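The gauge is in hand and clear of the rack: flange at scene (398,175), foot at (393,204), apparently upright. I'll check the foot's offset from the TCP.

```bash
python3 - <<'E'
from h import *
s=snapshot('scene')
x,y,_=monitor.get_obs()['position']
for z in (.19,.194,.198): print(proj(s,[[x,y,z],[x,y,z+.0825]]))
for n in('gauge_foot','gauge'): print(n,[(d['position'],d['score']) for d in models.pinpoint(n,'scene')[:3]])
crop('m4.png',s['pixels'],370,160,420,215,10)
go([.5075,-.1722,.293],-.32)
go([.5075,-.1722,.293],.15)
E
```

```text
[[393.32296685 205.62749576]
 [398.65244753 176.55565757]]
[[393.57147502 204.26973527]
 [398.92222369 175.08663909]]
[[393.82095289 202.90689103]
 [399.19310289 173.61186373]]
gauge_foot [([292.0, 381.9], 0.59), ([196.2, 252.7], 0.4)]
gauge [([267.4, 389.8], 0.79), ([178.8, 400.4], 0.7), ([224.9, 403.9], 0.59)]
t 7.15 now [0.5055 0.2423 0.2918] [3.1414e+00 2.1000e-03 1.5060e-01] F [ 0.36 -0.6  -1.57] w 0.0182
shift [-2.008 13.669 -0.033] turn [0.007 0.02  4.494]
t 7.15 now [0.5055 0.2423 0.2918] [3.1414e+00 2.1000e-03 1.5060e-01] F [ 0.36 -0.6  -1.57] w 0.0182
shift [-2.008 13.669 -0.033] turn [0.002 0.02  0.006]
```

View pics/m4.png

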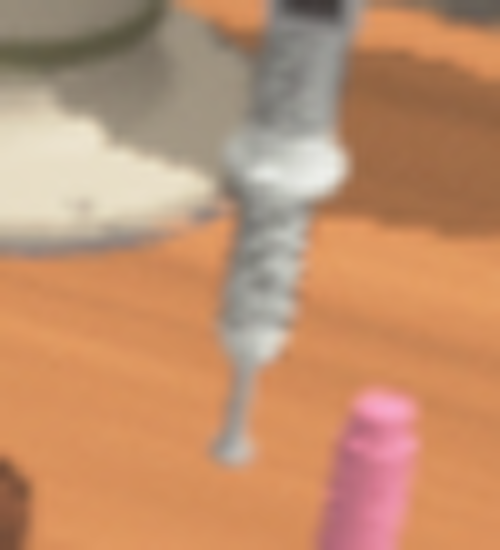

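```bash
python3 -m crank '[0,-0.05,0.3,-0.1,0,0,0, 0,-0.15,1,-0.1,0,0,0, 0,-0.3,2.2,0,0,0,0, 0,-0.6,3.7,0,0,0,0, 0,-0.8,5.3,0,0,0,0, 0,-1,6.9,0,0,0,0, 0,-1.2,8.5,0,0,0,0, 0,-1.5,10.1,0,0,0,0, 0,-1.7,11.6,0,0,0,0, 0,-1.85,12.7,0,0,0,0]'; python3 -m crank '[0,-0.1,0.6,0,0,0,0, 0,-0.16,0.97,0,0,0,0, 0,-0.16,0.97,0,0,0,0, 0,-0.16,0.97,0,0,0,0, 0,-0.16,0.97,0,0,0,0]'; python3 - <<'E'
from h import *
go([.5075,-.1722,.293],.15)
s=snapshot('scene'); b=snapshot('top')
A=cv2.resize(s['pixels'][130:240,210:310],(500,550),interpolation=3)
save('m5.png',A); crop('m5t.png',b['pixels'],270,180,370,280,5)
E
```

```text
t: 8.15
position: [0.5074, -0.1458, 0.2928]
eef_rot: [3.141, 0.0, 0.149]
ft_force: [0.4, -0.1, -1.7]
width: 0.0183
t: 8.65
position: [0.5078, -0.1711, 0.293]
eef_rot: [-3.142, -0.0, 0.152]
ft_force: [-0.1, 0.8, -2.1]
width: 0.0184
t 8.65 now [ 0.5078 -0.1711  0.293 ] [-3.1416e+00 -2.0000e-04  1.5200e-01] F [-0.06  0.77 -2.11] w 0.0184
shift [-0.015  0.034  0.001] turn [-0.    -0.002  0.019]
```

View pics/m5.png

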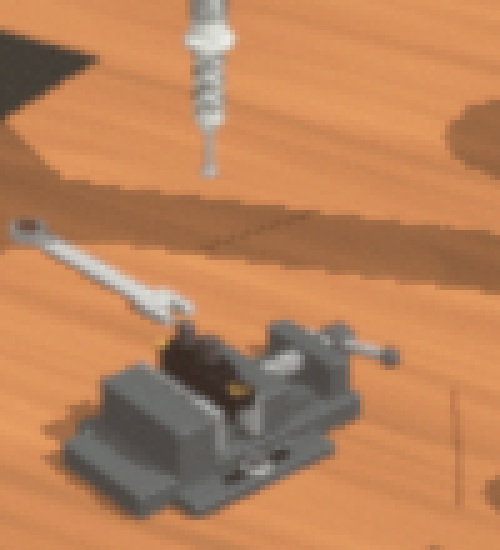

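```bash
python3 -m crank '[0,0,0.02,0.3,0,0,0, 0,0,0.02,0.9,0,0,0, 0,0,0.02,1.6,0,0,0, 0,0,0.02,2.3,0,0,0, 0,0,0.02,2.8,0,0,0, 0,0,0.02,3.05,0,0,0, 0,0,0.02,3.05,0,0,0, 0,0,0.02,3.05,0,0,0]'; python3 - <<'E'
from h import *
go([.5075,-.1722,.203],.15)
s=snapshot('scene'); b=snapshot('top')
np.set_printoptions(precision=4,suppress=True)
o=monitor.get_obs()['position']
print('foot pred',proj(s,[o-[0,0,.099]]),'brush ear',proj(s,[[.5075,-.1722,.085]]),'blade',proj(s,[[.5006,-.1931,.085]]),'mouth',proj(s,[[.5075,-.1722,.071]]), 'ear',proj(s,[[.5075+.0063,-.1722+.019,.071]]))
crop('m6.png',s['pixels'],225,160,285,220,10)
crop('m6t.png',b['pixels'],295,200,345,250,10)
E
```

```text
t: 9.55
position: [0.5081, -0.1728, 0.2018]
eef_rot: [3.141, -0.001, 0.151]
ft_force: [0.6, -0.9, -0.6]
width: 0.0182
t 9.55 now [ 0.5081 -0.1728  0.2018] [ 3.1411e+00 -7.0000e-04  1.5080e-01] F [ 0.57 -0.85 -0.57] w 0.0182
shift [-0.017 -0.023 -0.039] turn [ 0.005 -0.007  0.008]
foot pred [[252.2759 191.3797]] brush ear [[252.6649 196.6057]] blade [[248.0053 193.6855]] mouth [[252.7062 200.613 ]] ear [[256.9928 203.3419]]
```

View pics/m6.png

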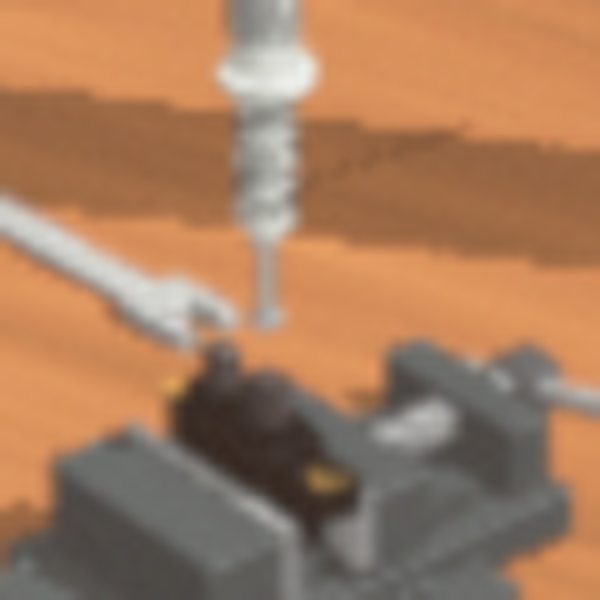

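View pics/m6t.png

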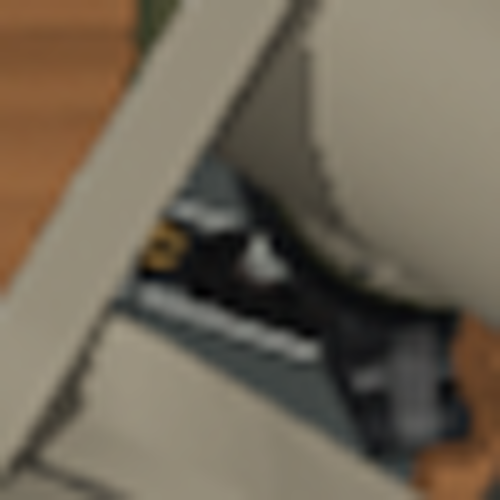

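The scene crop shows the foot at crop (265,320), just above the ear-side brush's end at (270,380). The blade-side brush is at (222,350). The top view shows a bit of light gauge at crop (265,260), next to the brass ear at (163,245).

```bash
python3 - <<'E'
from h import *
np.set_printoptions(precision=2,suppress=True)
b=snapshot('top'); s=snapshot('scene'); o=monitor.get_obs()['position']
for dz in (-.099,-.059,-.019,.0): print(dz,proj(b,[o+[0,0,dz]]))
print('brush',proj(b,[[.5075,-.1722,.085],[.5144,-.1513,.071]]))
for uv in ((319,224),(321,225),(322,226),(321,227),(320,226),(323,227),(324,228)): print(uv,atd(b,*uv)*1000, b['pixels'][uv[1],uv[0]])
# scene sensitivities
f=proj(s,[o-[0,0,.099],o-[-.01,0,.099],o-[0,-.01,.099],o-[0,0,.089]]);print(f[1:]-f[0])
# dark/bright column edges + depth around foot
for v in range(186,200): print(v,[int(x) for x in s['pixels'][v,244:262].mean(1)],[int(1000*atd(s,u,v)[2]) for u in (248,249,250,251,252,253)])
E
```

```text
-0.099 [[320.72 226.01]]
-0.059 [[322.44 224.58]]
-0.019 [[324.29 223.05]]
0.0 [[325.22 222.28]]
brush [[319.74 226.81]
 [312.08 224.91]]
(319, 224) [ 517.59 -172.21   67.18] [26 26 25]
(321, 225) [ 483.85 -141.51  368.15] [117 120 113]
(322, 226) [ 481.84 -143.95  366.1 ] [102 104  99]
(321, 227) [ 500.76 -168.11  148.75] [104 104  98]
(320, 226) [ 503.98 -165.94  144.1 ] [105 105 100]
(323, 227) [ 479.42 -145.9   368.09] [66 69 65]
(324, 228) [ 477.3  -148.22  367.1 ] [24 25 25]
[[-1.83  1.48]
 [ 2.88  0.91]
 [-0.03 -2.93]]
186 [149, 148, 148, 148, 150, 149, 147, 160, 144, 143, 151, 152, 152, 154, 156, 157, 159, 159] [-1, -1, 121, 125, -2, 0]
187 [162, 155, 150, 148, 149, 146, 145, 160, 143, 141, 148, 150, 151, 151, 151, 153, 154, 155] [-2, 1, 118, 120, 2, -1]
188 [185, 173, 158, 153, 151, 149, 147, 160, 145, 141, 148, 149, 149, 150, 148, 150, 151, 151] [1, -1, 116, 117, -1, 0]
189 [199, 195, 176, 163, 157, 152, 150, 162, 154, 146, 148, 147, 145, 147, 148, 148, 149, 149] [-3, 1, 112, 113, 2, -1]
190 [169, 182, 192, 192, 171, 157, 157, 166, 164, 157, 151, 149, 149, 148, 146, 146, 14
[... 368 characters left out ...]
 [-3, 0, 0, -2, 1, 0]
194 [146, 126, 112, 118, 134, 151, 155, 156, 156, 157, 155, 155, 154, 153, 151, 150, 149, 148] [0, -1, 0, 0, 0, 0]
195 [139, 102, 87, 108, 114, 142, 152, 152, 154, 155, 156, 156, 156, 155, 155, 155, 153, 150] [85, 1, 1, -1, 2, -1]
196 [134, 98, 75, 84, 93, 128, 139, 137, 142, 147, 151, 154, 155, 155, 155, 156, 157, 156] [81, -3, 1, 0, -2, 1]
197 [106, 78, 71, 81, 86, 99, 102, 103, 109, 120, 138, 150, 152, 152, 153, 154, 155, 154] [75, 81, 84, 85, 84, -2]
198 [66, 59, 66, 77, 78, 72, 73, 87, 92, 98, 118, 139, 146, 150, 150, 147, 145, 145] [73, 78, 82, 84, 84, 80]
199 [51, 51, 56, 59, 63, 60, 64, 71, 81, 91, 103, 117, 128, 138, 146, 133, 119, 113] [69, 77, 79, 82, 78, 81]
```

```bash
python3 -m crank '[0,0,0,0.2,0,0,0, 0,0,0,0.35,0,0,0, 0,0,0,0.35,0,0,0, 0,0,0,0.35,0,0,0]'; python3 - <<'E'
from h import *
np.set_printoptions(precision=1,suppress=True,linewidth=150)
S=[snapshot('scene') for _ in range(8)]; s=S[0]; o=monitor.get_obs()['position']; print(o*1000)
im=np.mean([x['pixels'] for x in S],0); z=np.median([x['z_map'] for x in S],0)
crop('m7.png',np.uint8(im),238,180,268,210,20)
s['z_map']=z
for v in range(190,202):
  for u in range(244,257):
    p=atd(s,u,v)*1000
    if p[2]>76: print(v,u,p,im[v,u].astype(int))
f=o-[0,0,.099]; print(proj(s,[f,[.5075,-.1722,.085]]))
go(o,.15)
E
```

```text
t: 10.15
position: [0.5078, -0.1727, 0.1907]
eef_rot: [-3.141, 0.0, 0.151]
ft_force: [-0.3, 0.3, -1.3]
width: 0.0182
[ 507.9 -172.8  190.9]
190 251 [ 513.3 -174.   110.1] [174 156 143]
191 251 [ 514.8 -173.1  107.7] [176 156 143]
192 251 [ 514.2 -173.6  103.8] [176 157 143]
193 251 [ 515.6 -172.7  101.4] [174 158 147]
194 245 [ 505.6 -200.6   84.1] [159 122  97]
194 246 [ 505.5 -197.1   85.1] [138 108  91]
194 247 [ 502.3 -195.6   84. ] [142 114  99]
194 250 [ 514.6 -176.9   96.2] [174 145 129]
194 251 [ 513.8 -173.9   96.7] [172 165 159]
194 252 [ 508.9 -173.5   94.3] [197 180 167]
195 245 [ 508.1 -199.    82.4] [134  96  73]
195 246 [ 509.1 -194.8   84.2] [101  85  77]
195 247 [ 507.6 -192.2   84.3] [119 105  98]
195 248 [ 504.3 -190.8   83. ] [132 108  98]
195 250 [ 516.  -176.    93.7] [180 148 129]
195 251 [ 515.8 -172.6   94.7] [181 170 162]
195 252 [ 513.2 -170.8   93.9] [197 184 174]
196 245 [ 508.6 -198.7   79.2] [134  93  68]
196 246 [ 509.8 -194.3   81.2] [87 71 64]
196 247 [ 509.1 -191.2   81.9] [91 79 74]
196 248 [ 504.8 -190.5   79.9] [108  88  78]
196 251 [ 516.6 -172.
[... 196 characters left out ...]
]
197 251 [ 510.8 -175.9   84.2] [113  96  86]
197 252 [ 509.8 -173.1   84.5] [130 106  91]
198 249 [ 513.3 -181.5   80.2] [82 67 61]
198 250 [ 515.7 -176.4   83.1] [82 68 63]
198 251 [ 516.1 -172.6   84.5] [98 84 79]
198 252 [ 514.1 -170.4   84.2] [103  89  83]
198 253 [ 510.1 -169.4   82.4] [111  94  85]
199 250 [ 516.4 -175.9   80.1] [74 62 57]
199 251 [ 516.9 -172.1   81.6] [82 70 65]
199 252 [ 514.1 -170.4   80.7] [91 79 74]
199 253 [ 511.  -168.9   79.5] [99 88 84]
200 251 [ 516.8 -172.2   78.1] [80 68 62]
200 252 [ 513.9 -170.5   77.1] [89 77 72]
[[252.4 194.6]
 [252.7 196.6]]
t 10.55 now [ 0.5 -0.2  0.2] [ 3.1 -0.   0.2] F [-0.  -0.2 -0.7] w 0.0181
shift [0. 0. 0.] turn [ 0. -0.  0.]
```

View pics/m7.png

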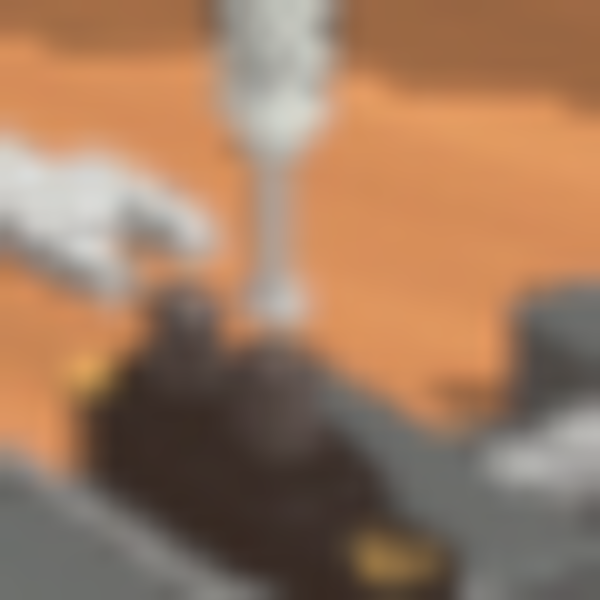

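```bash
python3 -m crank '[0,0,0,0.05,0,0,0, 0,0,0,0.1,0,0,0, 0,0,0,0.15,0,0,0, 0,0,0,0.2,0,0,0, 0,0,0,0.25,0,0,0, 0,0,0,0.3,0,0,0, 0,0,0,0.35,0,0,0, 0,0,0,0.4,0,0,0, 0,0,0,0.4,0,0,0, 0,0,0,0.4,0,0,0]'; python3 - <<'E'
from h import *
np.set_printoptions(precision=1,suppress=True,linewidth=150)
S=[snapshot('scene') for _ in range(6)];
im=np.mean([x['pixels'] for x in S],0)
print([np.round(monitor.get_obs()['ft_force'],2)])
crop('m8.png',np.uint8(im),238,180,268,210,20)
E
```

```text
t: 11.55
position: [0.5079, -0.1728, 0.1789]
eef_rot: [3.141, -0.0, 0.151]
ft_force: [-0.9, 0.0, 0.8]
width: 0.0179
[array([ 0. , -0.2,  0.8])]
```

View pics/m8.png

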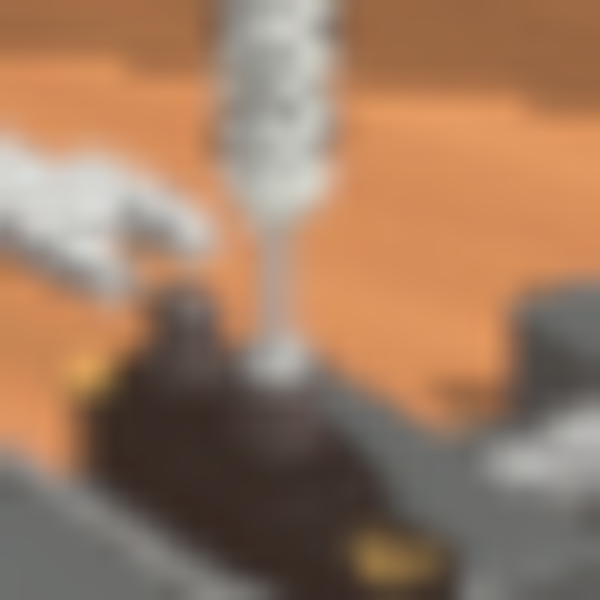

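The foot sits on the ear-side brush, foot bottom at crop (275,375), and the other brush is untouched at (185,310). I'll press on by about 7.5 mm.

```bash
python3 -m crank '[0,0,0,0.05,0,0,0, 0,0,0,0.1,0,0,0, 0,0,0,0.15,0,0,0, 0,0,0,0.2,0,0,0, 0,0,0,0.25,0,0,0, 0,0,0,0.25,0,0,0, 0,0,0,0.25,0,0,0, 0,0,0,0.25,0,0,0, 0,0,0,0.25,0,0,0]'; python3 - <<'E'
from h import *
np.set_printoptions(precision=1,suppress=True,linewidth=150)
S=[];F=[]
for _ in range(10): S.append(snapshot('scene'));F.append(monitor.get_obs()['ft_force'])
s=S[0];im=np.mean([x['pixels'] for x in S],0); s['z_map']=np.median([x['z_map'] for x in S],0)
print('F',np.mean(F,0),np.std(F,0),monitor.get_obs()['position']*1000,monitor.get_obs()['t'])
A=cv2.resize(np.uint8(im)[180:210,238:268],(400,400),interpolation=3);B=cv2.resize(np.uint8(im)[150:220,225:295],(400,400),interpolation=3)
save('m9.png',np.hstack([A,B]))
for v in range(194,203):
  for u in range(245,256):
    p=atd(s,u,v)*1000
    if p[2]>67: print(v,u,p,im[v,u].astype(int))
E
```

```text
t: 12.75
position: [0.5079, -0.1728, 0.1714]
eef_rot: [3.141, -0.0, 0.151]
ft_force: [-0.0, -0.9, 2.5]
width: 0.0183
F [ 0.  -0.2  2.8] [0.6 0.4 0.7] [ 507.9 -172.8  171.3] 13.25
194 245 [ 507.2 -199.5   85.3] [152 115  92]
194 246 [ 504.5 -197.8   84.4] [130 101  84]
194 247 [ 500.9 -196.5   83. ] [135 107  90]
194 251 [ 513.3 -174.2   96.3] [174 147 129]
195 245 [ 507.8 -199.2   82.2] [131  94  71]
195 246 [ 508.2 -195.4   83.6] [91 74 66]
195 247 [ 507.7 -192.1   84.3] [95 80 74]
195 248 [ 505.9 -189.7   84.2] [125  99  86]
195 251 [ 513.9 -173.9   93.3] [180 153 137]
196 245 [ 508.6 -198.8   79.2] [134  94  69]
196 246 [ 509.  -194.9   80.7] [85 69 61]
196 247 [ 507.7 -192.2   80.8] [81 69 64]
196 248 [ 505.1 -190.3   80.1] [105  84  73]
196 251 [ 515.5 -172.9   91. ] [175 153 138]
197 245 [ 507.1 -199.8   74.6] [100  75  60]
197 246 [ 508.5 -195.3   76.8] [80 68 62]
197 247 [ 508.3 -191.8   77.8] [89 77 72]
197 248 [ 504.6 -190.7   76.2] [97 82 76]
197 251 [ 513.4 -174.3   86. ] [160 148 140]
198 245 [ 507.8 -199.4   71.5] [71 58 51]
198 246 [ 509.2 -194.9   73.7] [76 64 59]
198
[... 871 characters left out ...]
.1 -191.2   67.4] [57 44 38]
201 247 [ 516.3 -186.8   69.5] [56 43 37]
201 248 [ 514.7 -184.3   69.5] [57 44 39]
201 249 [ 513.1 -181.7   69.5] [63 51 46]
201 250 [ 516.3 -176.1   73. ] [78 68 64]
201 251 [ 518.1 -171.4   75.5] [93 85 81]
201 252 [ 514.3 -170.3   73.8] [95 87 83]
201 253 [ 510.4 -169.3   72.1] [89 79 75]
201 254 [ 505.6 -168.8   69.7] [80 72 69]
202 248 [ 518.6 -181.8   68.8] [56 44 38]
202 249 [ 518.2 -178.5   69.8] [58 45 40]
202 250 [ 516.3 -176.2   69.5] [63 52 46]
202 251 [ 517.  -172.2   71.2] [72 60 56]
202 252 [ 513.  -171.2   69.4] [76 65 60]
202 253 [ 512.3 -168.1   70. ] [73 62 56]
202 254 [ 509.6 -166.3   69.2] [65 54 49]
202 255 [ 506.2 -164.9   67.8] [69 62 58]
```

View pics/m9.png

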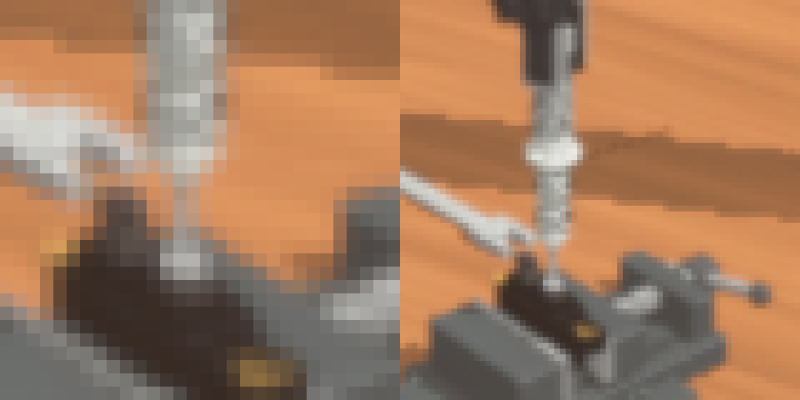

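```bash
python3 -c "
from h import *
go([.5079,-.1728,.1713],.15)
print(ticket.job_done())"
```

```text
t 13.25 now [ 0.5079 -0.1728  0.1713] [ 3.1416e+00 -1.0000e-04  1.5070e-01] F [-0.38 -0.48  2.64] w 0.0182
shift [0.    0.001 0.002] turn [ 0.    -0.001  0.006]
the job is handed in; nothing more can be done
None
```

I lifted the aluminium gauge from the rack's middle hole, carried it over the screwdriver to the vise, and pressed its foot on the brush on the mounting-ear side. I handed the job in at about 13 s, with the gauge still gripped and pressing.

**Last checks:**
- **Brush depth:** the foot's underside was at about 76 mm by depth, so roughly 9 mm is pushed in and 5 mm stands out.
- **Force:** the wrist read +2.8 N on average, noisy by about 0.7 N. Adding back roughly 1.5 N for the gauge's weight gives about 4.3 N on the brush, and the springs predict 4.25 N.
- **Holding:** the arm was still, the tool was vertical, and the fingers were closed on the gauge. The fingers read 18 mm on what is given as a 20 mm barrel.
- **Other brush:** its end still read about 85 mm, so it was not pushed in.

**Less certain:** the foot's centring was not measured exactly. The scene camera suggested the foot could be up to about 2 mm off the brush centre, while the initial top-camera fix put it within 1 mm. The arm hid the foot from the top camera at the end. I did not re-measure the other tools and parts after the move; nothing had shifted in the parts of the scene I viewed.

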